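# Read a culture dish in green light

### The arm

A 6-joint arm with a two-finger parallel gripper is mounted at the origin on a cart in front of the work surface, level with it; the furniture and walls round the work are solid. World frame = base frame: x ahead of the robot, y to its left, z up, the work surface at z = 0. Lengths are in m, angles in rad, forces in N, time in s.
With the tool pointing down it reaches from about 0.25 to 0.85 m from the base axis. Payload 12.5 kg.
Tool frame: the origin (TCP) lies at the centre of the arm's flange, where the gripper is bolted on; the fingertips stand 186 mm ahead of it and the grasp point (between the pads) lies r.grasp_offset ahead of it (r.grasp_offset is the distance from the TCP to the grasp point, in m); z points along the fingers, y is the line along which they close (so a half turn about z gives the same grasp; the last joint's range is limited). The gripper opens to 93 mm and grips with 3 to 60 N. Pads are 15 mm wide; open, the fingers measure 128 mm over their backs; the gripper's body (75 mm by 188 mm) begins 65 mm behind the grasp point.
Start: joints at [-1.24, 0.351, 1.652, -0, 1.139, -0.085], TCP at [0.222, -0.503, 0.405] pointing down, gripper open.
Joint ranges: [-2.75, 2.75], [-0.79, 2.1], [0.01, 2.65], [-1.57, 4.71], [0.07, 3.14], [-2.87, 2.87]. Speed limits (rad/s): [2.22, 2.22, 2.79, 3.14, 3.14, 3.14].

### API

Orientations are given as a unit quaternion [x, y, z, w].
In Python, from plant import r gives the robot as it stands. Calls block until the motion is done:
- r.goto(position, orientation): joint-space move of the TCP to a pose.
- r.line_to(position, attitude=None, max_speed=0.15): straight line of the TCP; attitude=None keeps the orientation; max_speed is the mean speed in m/s.
- r.set_joints(angles): joint-space move.
- r.grip(opening, effort=None): finger opening in m; effort is the grip in N (None keeps the last); returns when the fingers have stopped.
- r.pause(seconds).
- r.solve_ik(position, orientation): joint angles nearest the present ones, or None.
- r.grab_frame(name): name is "scene" or "top"; returns (picture, depth): 384x512x3 uint8, red, green, blue; 384x512 float32, m along the optical axis (not along the pixel's ray), 0 where there is no reading.
- r.camera_params(name): a dict with "intrinsics" (3x3 intrinsics, pixels), "T" (4x4, takes a point from camera to world coordinates). Camera axes: x right, y up, looking along -z (the intrinsics and any distortion apply to the point x, -y, -z); pixel columns grow to the right and rows downward; lengths in m; the calibration is good to about 2 mm. A picture is of the moment at which its call begins. camera_params takes no time and is no camera call.
A pose or a line that the arm cannot do raises r.PlanningError and nothing moves.
- r.close_job(): hands the job in; it is judged then, once.
Readings, each from a call of its own:
- r.read_clock(): time.
- r.read_joint_positions(): joint angles.
- r.read_qd(): joint speeds.
- r.read_tau(): joint torques, N m.
- r.read_ee_pos(): TCP position.
- r.read_orientation(): TCP orientation.
- r.read_force(): force on the tool from outside, world axes, zero at the start.
- r.read_moment(): the same for the moment, N m.
- r.read_finger_gap(): finger opening in m.
- r.read_gripper_force(): force on a finger pad.
Only numpy, scipy, OpenCV 4.12 (cv2) and the standard library are available. Lean on these libraries where they do the work, as an engineer would, in place of code of your own. Each camera call takes 0.05 s, during which the arm holds its last target. There are 200 camera calls.

### The job

Take a reading of this dish by pushing with the fingertips; nothing is to be lifted. Push the tabs on the photometer's filter turret round until the green filter has clicked in under the lamp head, and push the sample drawer with its dish fully home. Only when both are right, press the green read key all the way down and let it come up again; leave the things standing around where they are.

Things in the scene. Friction and masses are not known exactly. Their poses are not given: they have to be found in the camera images.
- reader: The photometer, fixed to the bench at a place and yaw that vary. Origin on the bench, straight below the beam; x to its back (lamp side), y to its left, z up. White box, deck 52 mm high, x -85 to 100 mm, y -100 to 125 mm; in front of it a keyboard apron 36 mm high to x = -140 mm
- turret_axis (a point): On the vertical axis of the filter turret, at the height of its disc's top face (70 mm above the bench). The turret is a level black disc of radius 62 mm on the deck, with six 29 mm filters centred 42 mm from the axis at 60 degree steps: green, yellow, orange, red, violet, blue, anticlockwise seen from above. Nothing is higher than 75 mm on it but the tabs
- green_tab (a point): Middle of the top of the green-capped tab, 71.5 mm from the turret axis, 88 mm above the bench. Each filter has such a black tab at its own angle, capped in its colour: it stands 18 mm up from the disc, 63 to 80 mm from the axis, 8 mm wide along the rim. Any tab turns the turret. Round the turret's front and left the way is free; wall shelves hang beyond its back
- beam (a point): Point in the lamp beam at the height of the disc's top face: x = 0, y = 0 in the photometer's frame, 42 mm to the right of the turret axis. Above it stands the lamp head, a dark finned cylinder of radius 22 mm, 92 to 127 mm above the bench, with a 26 mm snout down to 75 mm. An arm (30 mm wide, underside at 97 mm) joins it to a post 32 x 43 x 118 mm high at x = 82, y = -34.5 mm
- green_filter (a point): Centre of the green filter on top of the turret disc; it turns with the turret and must come to lie at the beam
- turret (a joint): Angle of the turret in rad, growing anticlockwise seen from above; 0 (or any whole turn) has the green filter in the beam. It turns both ways without stops. A spring detent holds it in six positions 60 degrees apart (about 3 N at a tab to leave one): pushed past half a step it snaps on into the next by itself, let go before that it goes back
- drawer_front (a point): Middle of the upper edge of the outer face of the sample drawer's dark front plate (92 mm along the photometer's x, 6 mm thick, 8 to 48 mm above the bench) on the photometer's right (-y) side. It moves with the drawer, which starts pulled out and is pushed in towards the photometer's +y
- drawer (a joint): Travel of the drawer in m: 0 = fully pulled out, 0.136 = fully home against its stop, with the dish in the beam. It slides with about 2 N of friction and stays where it is left
- dish_center (a point): Centre of the loose covered petri dish (64 mm across, 15 mm high) that lies in the drawer's round recess, its bottom 16 mm above the bench; it rides in with the drawer and is not to be lifted
- read_key_top (a point): Centre of the top of the round green read key (20 mm across) on the right of the keyboard apron; it is pressed straight down
- read_key (a joint): Travel of the read key in m: 0 = up, 0.005 = all the way down (about 4 N); a spring brings it up again
- dish_next: A second covered petri dish, 64 mm across and 15 mm high, loose on the bench; origin at the centre of its underside. Leave it alone
- dropper: Brown dropper bottle, 35 mm across and 106 mm high, loose; origin at the centre of its underside. Leave it alone
- beaker: Small glass beaker, 60 mm across and 71 mm high, loose; origin at the centre of its underside. Leave it alone
- marker: White marker pen with blue cap, 128 mm long and 13 mm thick, lying loose; origin at the middle of its underside. Leave it alone
Not all that is in view belongs to the job. Leave any orange or yellow look-alike of the part that bears dish_center alone.

How it is judged:
By the outcome, as a careful person would: the job done as asked, in the order asked, and still so for the second after the job is handed in, with the robot touching nothing.
It also fails if it takes over 61 s, if anything falls off the work surface, if the arm or the gripper's body presses on something with over 40 N, if the wrist force passes 120 N, or if a joint passes its speed limit or range.

## Working session

There is one attempt and no reset: what is moved stays moved. The work goes in short steps, each a Python script; the robot and the scene stay as the last script left them, time stands still between calls to the robot, and variables do not carry over. Pictures are saved under pics/ and viewed, at most 10 in all, crops included, and the job is handed in when it is done.

```bash
ls; mkdir -p pics
python3 - <<'E'
from plant import r
import cv2,numpy as np
for n in("scene","top"):
    p,d=r.grab_frame(n); np.savez(f"pics/{n}0.npz",p=p,d=d)
    cv2.imwrite(f"pics/{n}0.png",cv2.resize(p[:,:,::-1],(768,576),interpolation=cv2.INTER_CUBIC))
    c=r.camera_params(n);print(n,c["intrinsics"],c["T"].round(3),[k for k in c], (d>0).mean())
print(r.grasp_offset,r.read_clock(),r.read_orientation())
E
```

```text
pics
scene [[349.74578957   0.         256.58813834]
 [  0.         349.74578957 192.60854235]
 [  0.           0.           1.        ]] [[-0.822  0.284 -0.493  0.128]
 [-0.569 -0.437  0.697  0.537]
 [-0.017  0.853  0.521  0.514]
 [ 0.     0.     0.     1.   ]] ['intrinsics', 'T'] 0.99627685546875
top [[380.04647386   0.         251.39832873]
 [  0.         380.04647386 193.76600609]
 [  0.           0.           1.        ]] [[-0.     0.996 -0.091  0.477]
 [-1.     0.001  0.013 -0.042]
 [ 0.013  0.091  0.996  0.975]
 [ 0.     0.     0.     1.   ]] ['intrinsics', 'T'] 0.9960784912109375
0.1673 0.1 [ 9.78471523e-01  2.06381304e-01 -4.33533340e-05 -4.83411579e-04]
```

View pics/scene0.png

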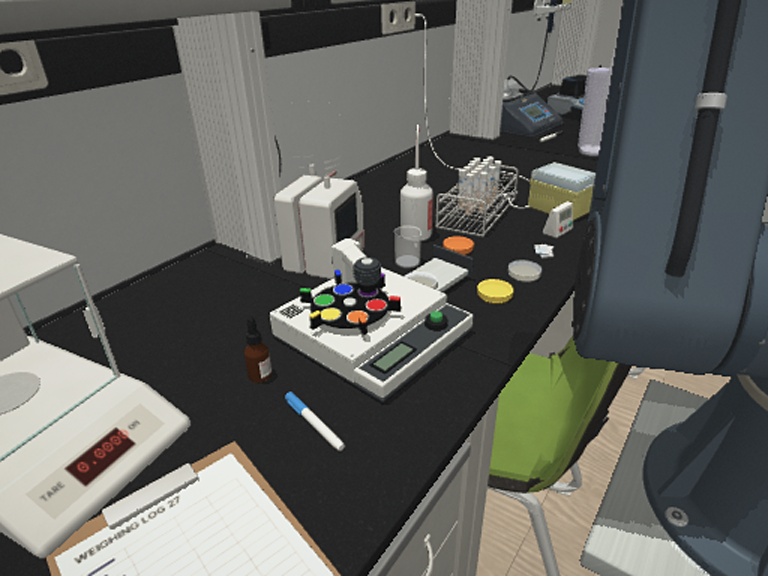

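View pics/top0.png

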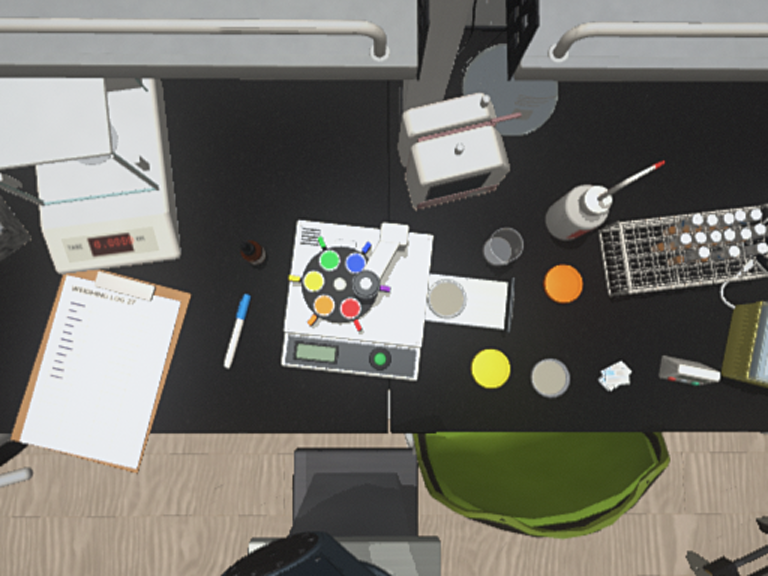

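Candidates in the top view (768x576 px):
- **Sample dish:** grey dish in the drawer (447,298). Look-alikes are the grey dish_next (550,377), the orange dish (563,284) and the yellow dish (491,369). The right one lies in the white drawer whose dark front plate is at (510,304).
- **Green filter:** (330,260), cap (321,242). The only other green is the read key (380,358) on the apron.
- **Beam:** violet is in the beam now, so green needs two steps clockwise.

Next I'll check a close crop and measure.

```bash
cat > h.py <<'E'
from plant import r
import cv2,numpy as np
from scipy.spatial.transform import Rotation as R
def ray(n,uv,z):
    c=r.camera_params(n);K=c["intrinsics"];T=c["T"];uv=np.atleast_2d(uv)
    d=np.c_[(uv[:,0]-K[0,2])/K[0,0],-(uv[:,1]-K[1,2])/K[1,1],-np.ones(len(uv))]@T[:3,:3].T
    return T[:3,3]+d*((z-T[2,3])/d[:,2])[:,None]
def blobs(p,h0,h1,box,smin=110,vmin=60,amin=6):
    h=cv2.cvtColor(p,cv2.COLOR_RGB2HSV);m=cv2.inRange(h,(h0,smin,vmin),(h1,255,255))
    k=np.zeros_like(m);x0,y0,x1,y1=box;k[y0:y1,x0:x1]=m[y0:y1,x0:x1]
    n,_,s,c=cv2.connectedComponentsWithStats(k)
    return [(int(s[i,4]),c[i]) for i in np.argsort(-s[:,4]) if 0<i and s[i,4]>=amin]
COL=dict(green=(45,80),yellow=(25,35),orange=(10,20),red=(0,6),blue=(110,126),violet=(130,155))
E
python3 - <<'E'
from h import *
f=np.load("pics/top0.npz");p,d=f["p"],f["d"]
cv2.imwrite("pics/crop0.png",cv2.resize(p[130:270,180:360,::-1],None,fx=4.4,fy=4.2,interpolation=cv2.INTER_CUBIC))
for c,(a,b) in COL.items():
    for n,uv in blobs(p,a,b,(185,140,290,255)): print(c,n,uv.round(1),ray("top",uv,.072)[0].round(4),ray("top",uv,.088)[0].round(4))
# depth-derived cloud
K=r.camera_params("top")["intrinsics"];T=r.camera_params("top")["T"]
v,u=np.mgrid[:384,:512];P=np.stack([(u-K[0,2])/K[0,0]*d,-(v-K[1,2])/K[1,1]*d,-d],-1)@T[:3,:3].T+T[:3,3]
np.save("pics/P.npy",P)
print("key z",P[236:242,250:256,2].round(4).tolist()[2]); 
print("drawer rows: z along v=203");print([(int(c),*P[203,c].round(3)) for c in range(326,350)])
E
```

```text
green 100 [219.2 173.1] [0.6094 0.0233 0.072 ] [0.607  0.0222 0.088 ]
green 50 [252.9 238.8] [ 0.4529 -0.0573  0.072 ] [ 0.4533 -0.057   0.088 ]
green 21 [213.9 161. ] [0.6387 0.0365 0.072 ] [0.6359 0.0351 0.088 ]
yellow 101 [208.7 187.2] [0.5754 0.0481 0.072 ] [0.5737 0.0465 0.088 ]
yellow 29 [195.3 185.2] [0.5802 0.0802 0.072 ] [0.5784 0.078  0.088 ]
orange 104 [215.6 203.2] [0.5372 0.0315 0.072 ] [0.5362 0.0302 0.088 ]
orange 25 [207.7 213. ] [0.5139 0.05   0.072 ] [0.5132 0.0484 0.088 ]
red 92 [232.9 205.3] [ 0.5322 -0.0098  0.072 ] [ 0.5312 -0.0104  0.088 ]
red 17 [237.9 215.6] [ 0.5076 -0.0216  0.072 ] [ 0.5071 -0.022   0.088 ]
blue 107 [236.7 175. ] [ 0.605  -0.0186  0.072 ] [ 0.6027 -0.019   0.088 ]
blue 24 [244.  164.7] [ 0.6299 -0.0358  0.072 ] [ 0.6271 -0.0359  0.088 ]
violet 19 [256. 192.] [ 0.564  -0.0647  0.072 ] [ 0.5625 -0.0643  0.088 ]
key z [0.0588, 0.0568, 0.0547, 0.054, 0.0555, 0.0544]
drawer rows: z along v=203
[(326, np.float64(0.541), np.float64(-0.242), np.float64(0.024)), (327, np.float64(0.541), np.float64(-0.245), np.float64(0.02)), (328, np.float64(0.541),
[... 698 characters left out ...]
at64(0.54), np.float64(-0.271), np.float64(0.041)), (340, np.float64(0.539), np.float64(-0.271), np.float64(0.047)), (341, np.float64(0.539), np.float64(-0.274), np.float64(0.047)), (342, np.float64(0.542), np.float64(-0.288), np.float64(0.003)), (343, np.float64(0.543), np.float64(-0.291), np.float64(0.001)), (344, np.float64(0.543), np.float64(-0.294), np.float64(-0.002)), (345, np.float64(0.543), np.float64(-0.296), np.float64(0.0)), (346, np.float64(0.543), np.float64(-0.298), np.float64(0.002)), (347, np.float64(0.543), np.float64(-0.302), np.float64(-0.001)), (348, np.float64(0.543), np.float64(-0.305), np.float64(-0.004)), (349, np.float64(0.543), np.float64(-0.306), np.float64(0.0))]
```

View pics/crop0.png

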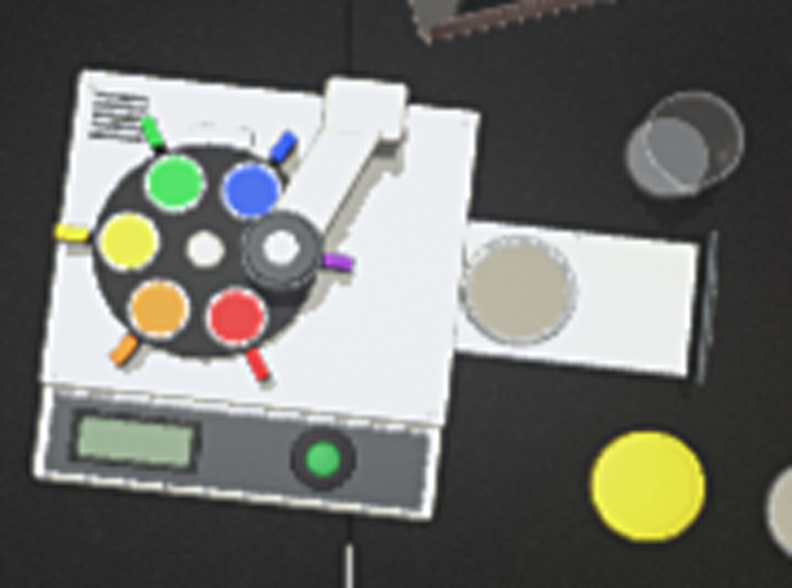

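The crop confirms the dish sits in the white drawer, with its plate centre at crop (707,307). The violet cap is at the lamp, and green is two clockwise steps away. I'll push the drawer first.

```bash
cat >> h.py <<'E'
YAW=np.radians(-6.3);A=np.array([.5706,.0066])
ux=np.array([np.cos(YAW),np.sin(YAW)]);uy=np.array([-ux[1],ux[0]]);BEAM=A-.042*uy
W=lambda x,y,tip:[*(BEAM+x*ux+y*uy),tip+.186]
def att(c): return (R.from_euler('z',c+np.pi/2)*R.from_euler('x',np.pi)).as_quat()  # c: closing direction
def loc(): q=np.array(r.read_ee_pos());return (np.array([(q[:2]-BEAM)@ux,(q[:2]-BEAM)@uy,q[2]-.186])*1e3).round(1)
F=lambda:np.array(r.read_force()).round(1)
E
python3 - <<'E'
from h import *
r.grip(0)
q=att(YAW)
r.goto(W(0,-.272,.20),q)
r.line_to(W(0,-.272,.03),max_speed=.25); print(loc(),F(),r.read_finger_gap())
r.line_to(W(0,-.130,.03),max_speed=.09); print(loc(),F())
for y in np.arange(-.126,-.098,.002):
    r.line_to(W(0,y,.03),max_speed=.03); f=F(); print(loc(),f)
    if f[:2]@uy<-9: break
print(r.read_clock())
E
```

```text
[   0.3 -272.6   31.3] [-0.6 -0.6 -0.2] 0.00041491626286866996
[  -0.2 -130.2   29.7] [-0.5 -0.2  0.5]
[  -0.  -125.8   29.9] [-0.4  0.   0.9]
[   0.  -123.9   30. ] [0.3 0.2 0.6]
[   0.  -121.9   30. ] [0.2 0.1 0.4]
[   0.  -119.9   30. ] [-0.1 -0.4  0.5]
[   0.  -117.8   30. ] [ 0.1  0.5 -0.2]
[   0.  -115.8   30. ] [ 0.4 -0.4  0.5]
[  -0.  -114.9   30. ] [ -2.5 -10.9  -0.8]
7.2833
```

Run:
```python
from h import *
for y in (-.1145,-.113):
    r.line_to(W(0,y,.03),max_speed=.03); print(loc(),F())
r.line_to(W(0,-.140,.03),max_speed=.15)
r.line_to(W(0,-.140,.12),max_speed=.25)
# to turret start
t=np.radians
def P(phi,tip,rho=.080): return [*(A+rho*np.array([np.cos(phi),np.sin(phi)])),tip+.186]
s=t(220.5)
r.goto(P(s,.14),att(s-np.pi)); print(r.read_joint_positions(),r.read_clock())
for k in range(17):
    phi=s-t(8)*k
    if r.solve_ik(P(phi,.079),att(phi-np.pi)) is None: print("no ik",k)
p,d=r.grab_frame("top");cv2.imwrite("pics/t1.png",cv2.resize(p[110:270,180:380,::-1],None,fx=4,fy=3.7))
```

```text
[  -0.  -115.1   30. ] [-1.1 -6.8 -0.5]
[  -0.  -114.6   30.1] [ -3.2 -17.6  -2.2]
[-1.79957595e-01  3.84383366e-01  1.82508567e+00 -2.44085892e-04
  9.32974271e-01 -8.83520557e-01] 9.2583
```

View pics/t1.png

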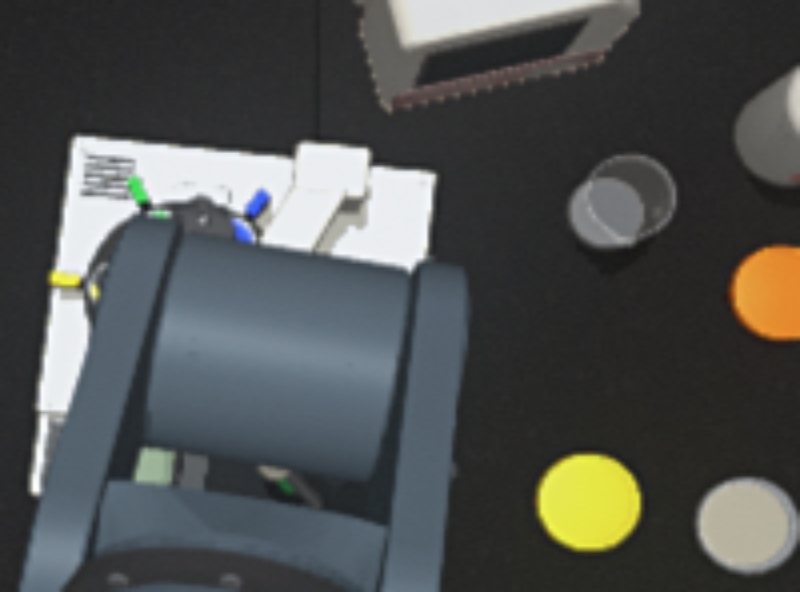

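The drawer hit its stop hard and its plate is no longer out to the right. The beaker (635,200) and the other dishes are undisturbed. Next is the clockwise sweep on the red tab.

Run:
```python
from h import *
t=np.radians
def P(phi,tip,rho=.080): return [*(A+rho*np.array([np.cos(phi),np.sin(phi)])),tip+.186]
s=220.5
r.line_to(P(t(s),.079),max_speed=.1); print(F())
for phi in np.linspace(s,92.5,17)[1:]:
    r.line_to(P(t(phi),.079),att(t(phi)-np.pi),max_speed=.06); f=F();print(round(phi),f)
    if np.linalg.norm(f)>30: print("STOP");break
else:
    r.line_to(P(t(102),.079),max_speed=.06)
    r.line_to(P(t(102),.15),max_speed=.2)
    r.goto([.35,-.30,.40],att(0))
    r.pause(.3)
    p,d=r.grab_frame("top");np.savez("pics/t2.npz",p=p,d=d);cv2.imwrite("pics/t2.png",cv2.resize(p[110:270,180:380,::-1],None,fx=4,fy=3.7))
print(r.read_clock())
```

```text
[0.2 1.7 0.4]
212 [ 2.5 -1.6  0.1]
204 [ 1.4 -1.9  1.1]
196 [ 0.2 -0.7  1. ]
188 [-0.  -0.9 -0.2]
180 [-0.4 -0.2 -1.1]
172 [ 1.   0.3 -0.1]
164 [-0.2  0.7 -0.4]
156 [-0.8 -0.6  0.3]
148 [-1.6 -3.1 -0.6]
140 [-0.9 -1.3 -0.2]
132 [-1.4  0.1 -1. ]
124 [-0.3  0.1 -0.4]
116 [-0.6  0.6  1.1]
108 [-0.1  0.2  0.4]
100 [-0.6 -0.  -0.1]
92 [-2.6 -0.6  1. ]
18.6917
```

View pics/t2.png

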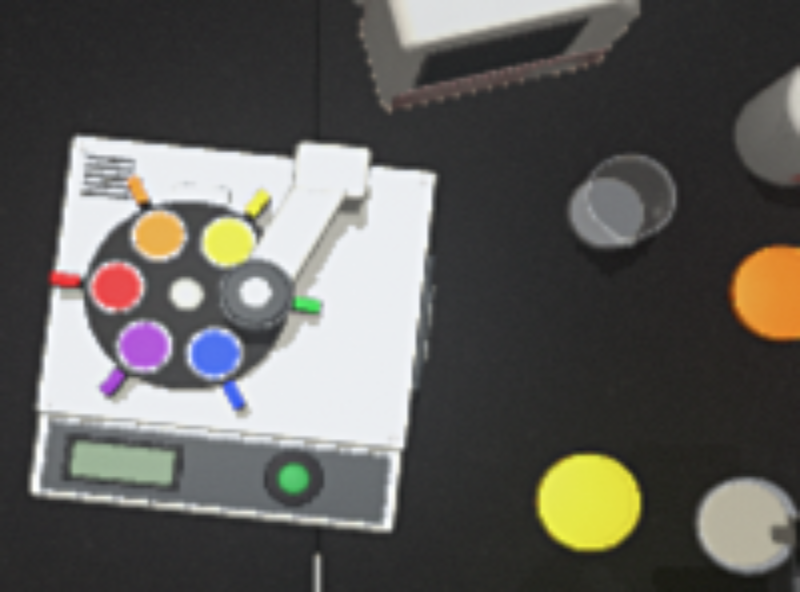

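Green is now at the lamp (tab at (307,305)) and the drawer plate is flush at (430,320), one plate thickness outside the deck. Next, the key at (293,478).

Run:
```python
from h import *
f=np.load("pics/t2.npz");p,d=f["p"],f["d"]
K=r.camera_params("top")["intrinsics"];T=r.camera_params("top")["T"]
v,u=np.mgrid[:384,:512];Z=(np.stack([(u-K[0,2])/K[0,0]*d,-(v-K[1,2])/K[1,1]*d,-d],-1)@T[:3,:3].T+T[:3,3])[...,2]
rr=np.hypot(u-252.9,v-238.8)
for a,b in((0,3),(4.8,6.5),(9,11)): print(a,b,np.median(Z[(rr>=a)&(rr<b)]).round(4))
key=ray("top",[252.9,238.8],.054)[0][:2]; print(key,((key-BEAM)@ux,(key-BEAM)@uy))
q=att(YAW-np.pi/2)
r.goto([*key,.10+.186],q); r.line_to([*key,.062+.186],max_speed=.1)
for z in np.arange(.060,.030,-.001):
    r.line_to([*key,z+.186],max_speed=.03); r.pause(.05)
    fz=np.mean([r.read_force()[2] for _ in range(8)]); print(round(z*1e3),loc()[2],round(fz,1))
    if fz>14: break
r.line_to([*key,.10+.186],max_speed=.1);print(r.read_clock())
```

```text
0 3 0.0559
4.8 6.5 0.0464
9 11 0.0358
[ 0.45252773 -0.05752342] (np.float64(-0.11032268712687311), np.float64(-0.034692756826163226))
60 60.3 0.4
59 59.0 -0.6
58 58.0 0.1
57 57.0 1.2
56 56.1 2.2
55 55.0 2.2
54 54.1 3.1
53 53.0 3.1
52 52.3 9.2
51 52.0 23.2
24.8167
```

The key travelled 5 mm (57→52 mm) to a hard stop, well clear of the collar at 46 mm, and was released. I'll retreat and check before handing in.

Run:
```python
from h import *
r.line_to([*r.read_ee_pos()[:2],.40],max_speed=.25)
r.goto([.35,-.30,.40],att(0)); r.pause(.3)
p,d=r.grab_frame("top");cv2.imwrite("pics/t3.png",cv2.resize(p[110:270,130:380,::-1],None,fx=3.2,fy=3.2))
a=np.load("pics/t2.npz")["p"]
print(np.argwhere(np.abs(p.astype(int)-a).max(2)[110:270,130:360]>60).shape, r.read_clock())
```

```text
(0, 2) 27.725
```

View pics/t3.png

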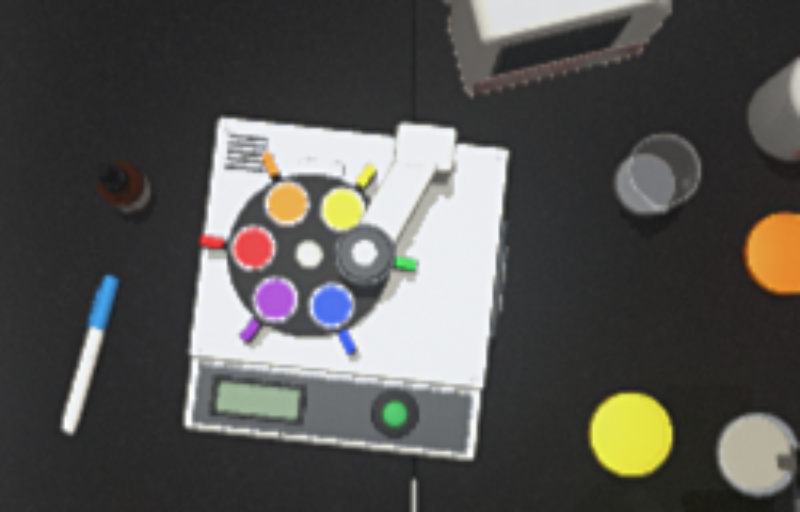

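Everything is in place: green at the beam (405,264), drawer home (500,280), key up (395,413), and the bystanders unmoved.

```bash
python3 -c "
from plant import r
print(r.close_job())"
```

```text
the job is handed in; nothing more can be done
None
```

The job is handed in: the green filter is clicked in under the lamp, the drawer and dish are fully home, and the read key was then pressed all the way down and came back up, with nothing else moved.

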